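# Bolt the roof section down and tuck the flashing under the shingle

## Robot

A 6-joint arm with a two-finger parallel gripper is mounted at the origin on the work surface. World frame = base frame: x ahead of the robot, y to its left, z up, the work surface at z = 0. Lengths are in m, angles in rad, forces in N, time in s.
With the tool pointing down it reaches from about 0.225 to 0.875 m from the base axis. Payload 3.4 kg.
Tool frame: the origin (TCP) lies at the very end of the fingers, on their centre line; the grasp point (between the pads) lies 19 mm behind it; z points along the fingers, y is the direction in which the jaws open and shut (so a half turn about z gives the same grasp; the last joint's range is limited). The gripper opens to 85 mm and grips with 20 to 120 N. Pads are 22 mm wide; open, the fingers measure 114 mm over their backs; the gripper's body (76 mm by 85 mm) begins 54 mm behind the grasp point. The pads swing forward as they close: fully open they stand 13 mm farther back than shut.
Start: joints at [1.02, 0.276, 1.505, -0, 1.361, -0.121], TCP at [0.24, 0.523, 0.193] pointing down, gripper open.
Joint ranges: [-2.89, 2.89], [-0.75, 2.08], [0.22, 2.7], [-1.18, 4.32], [0.11, 2.71], [-2.7, 2.7]. Speed limits (rad/s): [2.57, 2.57, 3.14, 3.14, 3.14, 3.14].

## Interface

Orientations are given as a unit quaternion [w, x, y, z].
In Python, from rig import get_state, get_image, camera_model, sign_off gives the robot as it stands. The module is installed in compiled form; this text tells all that it offers.
- The arm moves only by the tool drive_tool, never from a script. Its argument "motion" is text: rows parted by semicolons, each of 7 numbers parted by spaces: the turn, a rotation vector about the tool's x, y, z in degrees, then the shift along the tool's x, y, z in m, then the opening in per cent of the stroke, from 0 (shut) to 100 (fully open). In form: wx wy wz tx ty tz hand; .... A call has 1 to 12 rows; each row shifts and turns the pose as measured when the row begins, along the tool's axes as they then stand; what a row does not reach is not made up. A row lasts 1/8 s, in which the tool goes at most 62.5 mm and 10.7 degrees, less where a joint would pass 70% of its speed; a pose out of reach is approached as far as the arm can. A call is refused whole if a number of a shift passes 0.0625 or a number of a turn 10.7, either way. A call with a gripper value outside its range is refused whole. The fingers move at their own pace and stop on an object; "newtons" is the grip in N (left out, the last holds). Time passes only in rows, so rows that do not move let the fingers close. It gives the time, the measured TCP pose, the force and the opening at its end, in the units of the state.
- get_state(): the state, without advancing time (a new reading comes with each control period).
- get_image(name): name is "scene" or "top" or "wrist"; returns (picture, depth): 480x640x3 uint8, red, green, blue; 480x640 float32, m along the optical axis (not along the pixel's ray), 0 where there is no reading.
- camera_model(name): a dict with "camera_matrix" (3x3 intrinsics, pixels), "cam_to_world" (4x4, takes a point from camera to world coordinates); the wrist camera has in their place "T_tool_cam" (4x4, takes a point from camera to tool coordinates, whose origin is the TCP and whose axes are the flange's). Camera axes: x right, y up, looking along -z (the intrinsics and any distortion apply to the point x, -y, -z); pixel columns grow to the right and rows downward; lengths in m; the calibration is good to about 2 mm. A picture is of the moment at which its call begins: read the wrist's pose just before it. camera_model takes no time and is no camera call.
- sign_off(): hands the job in, once; it reports no verdict.
The state is a dict: "clock": time; "qpos": joint angles; "qd": joint speeds; "effort": joint torques, N m; "position": TCP position; "ee_rot": TCP orientation; "contact_force": force on the tool from outside, world axes, zero at the start; "moment": the same for the moment, N m; "width": finger opening in m.
Only numpy, scipy, OpenCV 4.12 (cv2) and the standard library are available. Lean on these libraries where they do the work, as an engineer would, in place of code of your own. Each camera call takes 0.05 s, during which the arm holds its last target.

## Task

On the bench a small roof section sits in its cradle: first slide the barrel bolt fully home into its keeper so that the board is locked. Then take the aluminium flashing by its upright seam and tuck its flat front edge under the lapped grey shingle, at least 35 mm deep along its whole length and not sticking out past the shingle's sides, without lifting the shingle. Finish while still holding the flashing pressed firmly down flat on the board; do not let go, and leave the hammer, can and tape alone.

Things in the scene. Friction and masses are not known exactly. Their poses are not given: they have to be found in the camera images.
- roof: Roof section in a wooden cradle, fixed to the bench. Origin at bench height, below point lap. x runs away from the robot, in under the shingle; y left; z up. The plywood board has its top 30 mm above the bench and runs from x = -150 to +125 mm, y = -125 to +125 mm. The cradle's front rail, also 30 mm high, lies before it from x = -239 to -154 mm and carries the barrel bolt at y = -70 mm.
- lap (a point): Point on the top face of the plywood board straight below the middle of the shingle's lower (near) edge; axes as the roof's. The shingle covers x = 0 to 105 mm, y = -103 to +103 mm from here. Under it is a free space 9 mm high from board to shingle, open at the near edge and closed by a packing batten 60 mm in.
- shingle (a joint): Hinge of the grey three-tab strip shingle (206 mm wide, 105 mm from lower edge to hinge, 5 mm thick, 300 g) along its far edge. 0 = lying in its lap, positive = lifted (rad). It falls back by its weight. Lifting it by more than 0.08 rad (8 mm at the edge) counts as lifted.
- shingle_edge (a point): Middle of the shingle's lower edge, on its underside; 9 mm above the board at rest.
- bolt (a joint): Barrel bolt's travel (m): 0 = drawn back, 0.042 = fully home in its keeper, which is at the roof's x = -138 mm on the board. Grows along the roof's +x. Light friction of about 2 N holds it anywhere. It starts at 0 to 10 mm.
- bolt_knob (a point): Centre of the bolt's upright cylindrical knob, 18 mm in diameter and 24 mm high (12 mm above and below this point), 78 mm above the bench, on a 10 mm stem; moves with the bolt. The bolt's guides and keeper are low: their tops are 52 mm above the bench.
- flashing: Loose aluminium flashing, 126 to 252 g: a flat flange 90 mm (x) by 150 mm (y), 3 mm thick, with an upright seam 10 mm thick and 45 mm high (from the underside) along its whole rear edge (x = -45 to -35 mm). Origin at the centre of the flange's underside; z up; +x points to the front edge that goes under the shingle. Starts flat on the bench to the left or the right of the roof, turned up to 1 rad either way from pointing straight ahead.
- seam (a point): Grip point in the upright seam, at mid length, 33 mm above the flange's underside and 12 mm below the seam's top. At flashing x = -40 mm, y = 0. Grip across its 10 mm thickness (along the flashing's x).
- edge_left (a point): Left end (+y) of the flashing's front edge, on the underside; at flashing x = 45, y = 75 mm.
- edge_right (a point): Right end (-y) of the flashing's front edge, on the underside; at flashing x = 45, y = -75 mm.
- deck: The plywood board itself, same origin and axes as the roof. Its top is 30 mm above the bench. The flashing must be pressed on it with at least 5 N (10 to 15 N is a good press).
- hammer: Bystander: claw hammer, 240 mm, lying along x on the bench on the other side of the roof from the flashing. Leave alone.
- nail_can: Bystander: steel can, 66 mm in diameter, 100 mm high, beyond the left side. Leave alone.
- tape: Bystander: roll of tape lying flat, 90 mm in diameter, 24 mm high, beyond the right side. Leave alone.
Not all that is in view belongs to the job. There is more than one size of the flashing; the job needs the smallest.

How it is judged:
By the outcome, as a careful person would: the job done as asked, in the order asked, and still so for the second after the job is handed in, while the arm keeps its last pose, push and grip.
It also fails if it takes over 61 s, if anything falls off the work surface, if the arm or the gripper's body presses on something with over 40 N, if the wrist force passes 120 N, or if a joint passes its speed limit or range.

## Working session

There is one attempt and no reset: what is moved stays moved. The work goes in short steps, Python scripts to look and compute and a tool call to move; the robot and the scene stay as the last step left them, time stands still between calls to the robot, and variables do not carry over. Pictures are saved under pics/ and viewed, and the job is handed in when it is done.

Besides the shell and the picture viewer there is one more tool, called after ">>>" by a JSON object that holds its "method" and its "body", one argument or row to a line. drive_tool: Moves the arm, as the interface text tells. Its arguments: {"type":"object","properties":{"motion":{"type":"string"},"newtons":{"type":"number"}},"required":["motion"]}

```bash
mkdir -p pics; cat > h.py <<'E'
import numpy as np, cv2
from rig import get_state,get_image,camera_model
from scipy.spatial.transform import Rotation as R
def grab(n,tag):
    s=get_state(); im,d=get_image(n); cm=camera_model(n)
    K=np.array(cm["camera_matrix"])
    if n=="wrist":
        T=np.eye(4);q=s["ee_rot"];T[:3,:3]=R.from_quat([q[1],q[2],q[3],q[0]]).as_matrix();T[:3,3]=s["position"]
        C=T@np.array(cm["T_tool_cam"])
    else: C=np.array(cm["cam_to_world"])
    np.savez(f"{tag}.npz",im=im,d=d,K=K,C=C)
    cv2.imwrite(f"pics/{tag}.png",im[:,:,::-1])
    return im,d,K,C
def load(tag):
    z=np.load(f"{tag}.npz");return z["im"],z["d"],z["K"],z["C"]
def cloud(d,K,C):
    v,u=np.indices(d.shape)
    x=(u-K[0,2])/K[0,0]*d;y=(v-K[1,2])/K[1,1]*d
    P=np.stack([x,-y,-d,np.ones_like(d)],-1)
    W=(P@C.T)[...,:3];W[d==0]=np.nan
    return W
E
python3 - <<'E'
from h import *
s=get_state();print(s)
for n in("top","scene"):
    im,d,K,C=grab(n,n+"0");print(n,K.tolist(),C.round(3).tolist(), [k for k in camera_model(n)])
print(camera_model("wrist"))
E
```

```text
{'clock': 0.0, 'qpos': array([ 1.02001465e+00,  2.76612513e-01,  1.50615354e+00, -1.23835912e-06,
        1.36071587e+00, -1.21020144e-01]), 'qd': array([-2.94314156e-04, -2.35779270e-05,  4.84935997e-04,  3.11694916e-04,
        1.10329222e-03, -2.68362156e-04]), 'effort': array([-9.12247215e-04, -4.16771793e+01, -2.45805305e+01,  4.11824328e-05,
        1.10262766e-02,  2.07616367e-06]), 'position': array([0.23926747, 0.52217687, 0.19192168]), 'ee_rot': array([-3.10797118e-04,  2.13230716e-01,  9.77001417e-01, -8.92037475e-04]), 'contact_force': array([-0.29508787, -0.25811427, -0.19632436]), 'moment': array([ 0.01526157, -0.00790655, -0.00925158]), 'width': 0.08531616571772226}
top [[499.8887817086356, 0.0, 324.0557998476492], [0.0, 499.8887817086356, 231.59741804871575], [0.0, 0.0, 1.0]] [[-0.004, 0.996, -0.091, 0.389], [-1.0, -0.003, 0.004, 0.092], [0.004, 0.091, 0.996, 1.373], [0.0, 0.0, 0.0, 1.0]] ['camera_matrix', 'cam_to_world']
scene [[599.719338300806, 0.0, 308.3919607941546], [0.0, 599.719338300806, 242.03606809375324], [0.0, 0.0, 1.0]] [[0.863, -0.324, 0.387, 1.186], [0.505, 0.543, -0.671, -1.07], [0.007, 0.775, 0.632, 1.177], [0.0, 0.0, 0.0, 1.0]] ['camera_matrix', 'cam_to_world']
{'camera_matrix': array([[333.29452708,   0.        , 321.14817819],
       [  0.        , 333.29452708, 241.87958315],
       [  0.        ,   0.        ,   1.        ]]), 'T_tool_cam': array([[ 9.96156179e-05,  9.59935986e-01,  2.80219367e-01,
         7.07855789e-02],
       [ 9.99999863e-01, -2.39490434e-04,  4.64921047e-04,
         5.13348468e-04],
       [ 5.13404301e-04,  2.80219282e-01, -9.59935878e-01,
        -1.80627398e-01],
       [ 0.00000000e+00,  0.00000000e+00,  0.00000000e+00,
         1.00000000e+00]])}
```

View pics/top0.png

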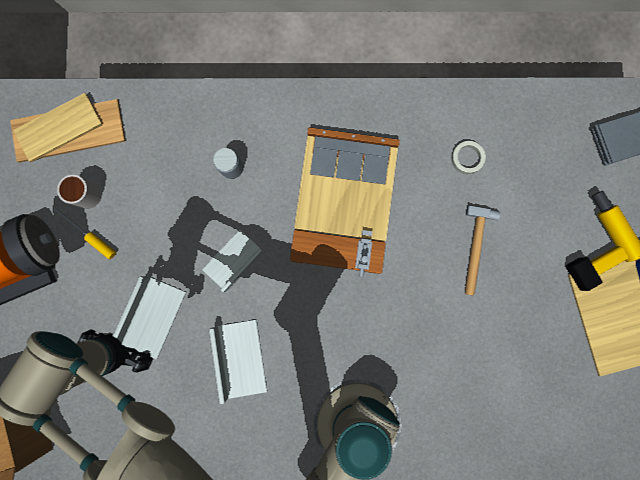

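View pics/scene0.png

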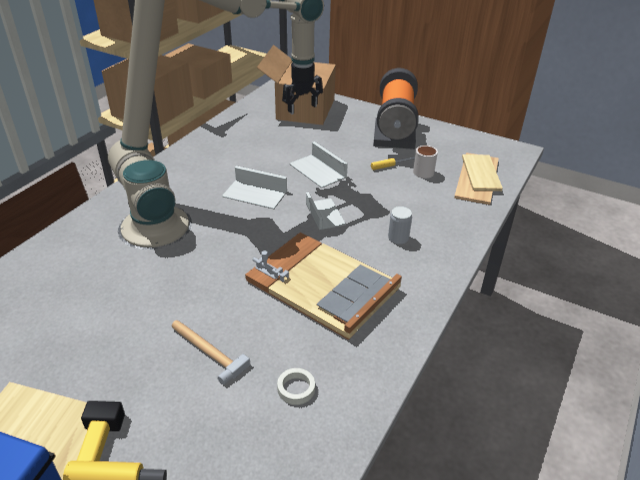

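Three candidate flashings in the top view: A (150,320), B (238,360) and C (230,258). I'll measure each one and look at an enlarged crop.

```bash
python3 - <<'E'
from h import *
im,d,K,C=load("top0");W=cloud(d,K,C)
print("bench z",np.nanmedian(W[300:340,420:450,2]))
c=im[190:410,90:400];cv2.imwrite("pics/crop0.png",cv2.resize(c,None,fx=2.5,fy=2.5,interpolation=cv2.INTER_NEAREST)[:,:,::-1][:600,:800])
im,d,K,C=load("scene0");W2=cloud(d,K,C)
c=im[140:310,210:420];cv2.imwrite("pics/crop1.png",cv2.resize(c,None,fx=3.5,fy=3.5,interpolation=cv2.INTER_CUBIC)[:,:,::-1])
for n,(u0,u1,v0,v1) in dict(A=(110,190,270,365),B=(200,275,310,410),C=(195,265,225,295)).items():
    w=W[v0:v1,u0:u1];z=w[...,2]
    for nm,m in(("flange",(z>.0015)&(z<.012)),("seam",(z>.025)&(z<.07))):
        nn,l,st,ce=cv2.connectedComponentsWithStats(m.astype(np.uint8))
        k=1+np.argmax(st[1:,4]);p=w[l==k]
        r=cv2.minAreaRect((p[:,:2]*1000).astype(np.float32));print(n,nm,len(p),np.round(r[0],1),np.round(r[1],1),round(r[2],1),"z",np.nanpercentile(p[:,2],[10,50,95]).round(4))
E
```

```text
bench z 0.0004858335260781166
A flange 2986 [284.9 540.5] [182.2 251.9] 89.8 z [0.0021 0.0046 0.0092]
A seam 585 [311.  597.8] [ 16.7 179.9] 67.8 z [0.0322 0.0556 0.0621]
B flange 2938 [165.7 290. ] [268.9 144.7] 9.2 z [0.0022 0.0046 0.0091]
B seam 589 [164.  364.3] [193.8  15.5] 9.3 z [0.0337 0.0566 0.0621]
C flange 1513 [455.8 356.9] [121.1 207.2] 49.1 z [0.0021 0.0042 0.0083]
C seam 264 [410.4 306.3] [ 11.2 149.5] 47.0 z [0.0347 0.0447 0.0489]
```

View pics/crop0.png

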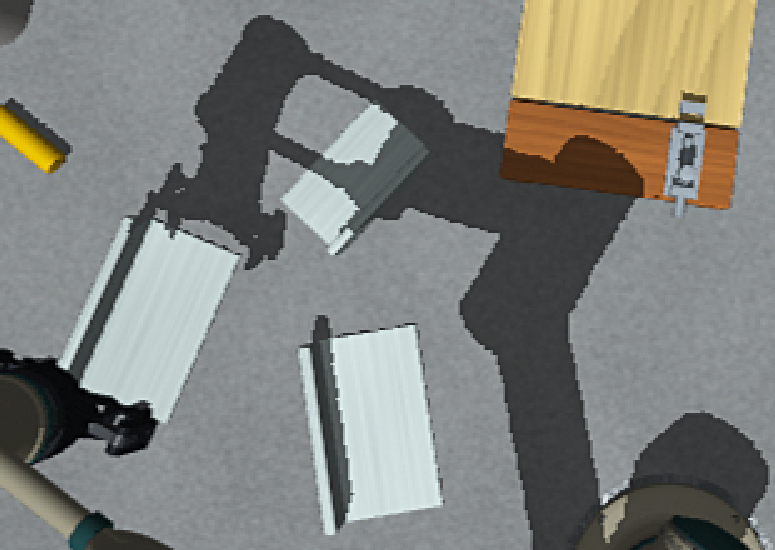

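View pics/crop1.png

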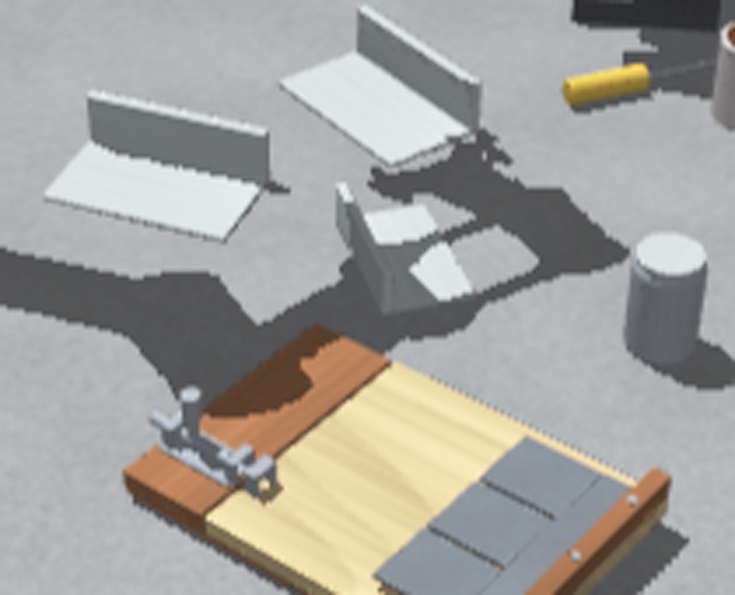

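C (230,258) is the smallest: its seam is 150 mm long with its top at about 45 mm. A and B have seams of 180–194 mm with tops at about 60 mm. Next I'll measure C, the roof and the bolt.

```bash
python3 - <<'E'
from h import *
def rect(p,nm):
    r=cv2.minAreaRect((p[:,:2]*1000).astype(np.float32));print(nm,len(p),np.round(r[0],1),np.round(r[1],1),round(r[2],2),"z",np.nanpercentile(p[:,2],[5,50,95]).round(4))
def comp(m,w):
    nn,l,st,ce=cv2.connectedComponentsWithStats(m.astype(np.uint8));k=1+np.argmax(st[1:,4]);return w[l==k]
im,d,K,C=load("top0");W=cloud(d,K,C)
for tag in("top0","scene0"):
    im,d,K,C=load(tag);W=cloud(d,K,C);x,y,z=W[...,0],W[...,1],W[...,2]
    box=(x>.34)&(x<.54)&(y>.22)&(y<.46)
    rect(comp(box&(z>.041)&(z<.05),W),tag+" Cseam top")
    rect(comp(box&(z>.0022)&(z<.0055),W),tag+" Cflange")
    rb=(x>.35)&(x<.85)&(y>-.12)&(y<.22)
    rect(comp(rb&(z>.025)&(z<.06),W),tag+" roof all")
    rect(comp(rb&(z>.026)&(z<.0345),W),tag+" deck")
    g=im.astype(int);grey=(abs(g[...,0]-g[...,2])<25)
    rect(comp(rb&(z>.036)&(z<.052)&grey&(x>.55),W),tag+" shingle")
    p=comp(rb&(z>.08)&(z<.1),W);rect(p,tag+" knobtop");print(np.median(p,0))
    hs=im[...,:]
    r,gg,b=g[...,0],g[...,1],g[...,2]
    brown=(r>1.6*gg)&(r>70)&rb&(z>.02)&(z<.036)
    rect(comp(brown&(x<.5),W),tag+" front rail")
    wood=(r>150)&(b<r-40)&(gg>.75*r)&rb&(z>.02)&(z<.036)
    rect(comp(wood,W),tag+" ply")
E
```

```text
top0 Cseam top 200 [409.7 306.4] [ 10.9 148.4] 47.31 z [0.0419 0.0456 0.0486]
top0 Cflange 535 [444.9 348.7] [ 87.9 163.3] 47.78 z [0.0024 0.0038 0.0053]
top0 roof all 12040 [590.   31.2] [250.3 380. ] 82.03 z [0.0268 0.0322 0.0516]
top0 deck 4959 [633.1  25.2] [250.4 258.6] 81.91 z [0.0268 0.0303 0.0337]
top0 shingle 2538 [706.5  15.7] [206.  107.7] 81.96 z [0.0398 0.0444 0.0486]
top0 knobtop 39 [436.  -18.1] [15.4 15.4] 1.24 z [0.0852 0.0907 0.0944]
[ 0.43583885 -0.01794242  0.09074987]
top0 front rail 1241 [462.2  80.7] [186.7  83.7] 83.05 z [0.0258 0.0305 0.0345]
top0 ply 5433 [632.9  25.4] [249.9 258. ] 81.94 z [0.0258 0.0303 0.0344]
scene0 Cseam top 72 [411.3 304.1] [ 13.8 145.6] 46.38 z [0.0416 0.0442 0.0481]
scene0 Cflange 57 [450.9 316.8] [ 18.2 115.5] 21.57 z [0.0023 0.0034 0.0052]
scene0 roof all 7737 [591.6  31.4] [261.7 383.9] 82.18 z [0.0262 0.0321 0.0517]
scene0 deck 4207 [597.9  27.5] [257.1 366.1] 82.51 z [0.0265 0.0297 0.0334]
scene0 shingle 1945 [704.4  14.2] [212.6 104.8] 81.83 z [0.0389 0.0433 0.0477]
scene0 knobtop 35 [439.4 -19.8] [14.2 24.4] 31.94 z [0.0815 0.0875 0.0921]
[ 0.43963227 -0.02154822  0.0875078 ]Traceback (most recent call last):
  File "<stdin>", line 21, in <module>
  File "<stdin>", line 5, in comp
    return _wrapfunc(a, 'argmax', axis=axis, out=out, **kwds)
    return bound(*args, **kwds)
ValueError: attempt to get argmax of an empty sequence
```

```bash
cat >> h.py <<'E'
LAP=np.array([.6543,.0225]);RY=np.deg2rad(-8.0)
def roof(x,y,L=None):
    c,s=np.cos(RY),np.sin(RY);L=LAP if L is None else L
    return np.array([L[0]+c*x-s*y,L[1]+s*x+c*y])
def inv(p):
    c,s=np.cos(RY),np.sin(RY);dx,dy=np.array(p)[:2]-LAP
    return np.array([c*dx+s*dy,-s*dx+c*dy])
def pose():
    s=get_state();q=s["ee_rot"];return s,np.array(s["position"]),R.from_quat([q[1],q[2],q[3],q[0]])
def plan(tgt,yaw_y,n,hand,tilt=True):
    """rows to go to world tgt with tool straight down, tool y at yaw_y deg"""
    s,p,r=pose();a=np.deg2rad(yaw_y)
    y=np.array([np.cos(a),np.sin(a),0]);z=np.array([0,0,-1.]);x=np.cross(y,z)
    rt=R.from_matrix(np.stack([x,y,z],1));rv=(r.inv()*rt).as_rotvec()
    out=[]
    for i in range(n):
        ri=r*R.from_rotvec(rv*i/n)
        t=ri.inv().apply((np.array(tgt)-p)/n)
        w=np.rad2deg(rv/n)
        out.append(" ".join(f"{v:.1f}" for v in w)+" "+" ".join(f"{v:.4f}" for v in t)+f" {hand}")
    print("; ".join(out));print("dist",np.linalg.norm(tgt-p),"rot",np.rad2deg(rv).round(1))
def st():
    s,p,r=pose();y=r.apply([0,1,0]);z=r.apply([0,0,1])
    print("t",s["clock"],"p",p.round(4),"roof",inv(p).round(4),"yaw_y",np.rad2deg(np.arctan2(y[1],y[0])).round(2),"z",z.round(3),"F",s["contact_force"].round(2),"M",s["moment"].round(2),"w",round(s["width"],4))
E
python3 - <<'E'
from h import *
st();print(roof(-.255,-.071))
plan(np.array([*roof(-.258,-.071),.19]),82,11,0)
E
```

```text
t 0.1 p [0.2393 0.5222 0.192 ] roof [-0.4805  0.4371] yaw_y 65.37 z [-0.001 -0.001 -1.   ] F [0.14 0.23 0.42] M [ 0.01 -0.01  0.02] w 0.0854
[ 0.39190035 -0.01231989]
-0.0 -0.0 -1.5 -0.0326 -0.0385 0.0002 0; -0.0 -0.0 -1.5 -0.0316 -0.0393 0.0002 0; -0.0 -0.0 -1.5 -0.0305 -0.0401 0.0002 0; -0.0 -0.0 -1.5 -0.0295 -0.0409 0.0002 0; -0.0 -0.0 -1.5 -0.0284 -0.0417 0.0002 0; -0.0 -0.0 -1.5 -0.0273 -0.0424 0.0002 0; -0.0 -0.0 -1.5 -0.0261 -0.0431 0.0002 0; -0.0 -0.0 -1.5 -0.0250 -0.0438 0.0002 0; -0.0 -0.0 -1.5 -0.0238 -0.0444 0.0002 0; -0.0 -0.0 -1.5 -0.0226 -0.0451 0.0002 0; -0.0 -0.0 -1.5 -0.0214 -0.0456 0.0002 0
dist 0.5547127936270372 rot [ -0.1  -0.  -16.6]
```

>>> {"method": "drive_tool", "body": {
  "motion": "0 0 -1.5 -0.0325 -0.0385 0 0; 0 0 -1.5 -0.0315 -0.0395 0 0; 0 0 -1.5 -0.0305 -0.04 0 0; 0 0 -1.5 -0.0295 -0.041 0 0; 0 0 -1.5 -0.0285 -0.0415 0 0; 0 0 -1.5 -0.027 -0.0425 0 0; 0 0 -1.5 -0.026 -0.043 0 0; 0 0 -1.5 -0.025 -0.044 0 0; 0 0 -1.5 -0.024 -0.0445 0 0; 0 0 -1.5 -0.0225 -0.045 0 0; 0 0 -1.5 -0.0215 -0.0455 0 0; 0 0 0 0 0 0 0",
  "newtons": 60
}}

```text
clock: 1.6
position: [0.3945, -0.0275, 0.1896]
ee_rot: [-0.0, 0.065, 0.998, -0.002]
contact_force: [-0.1, 0.6, 0.4]
width: -0.0002
```

```bash
python3 - <<'E'
from h import *
grab("wrist","w1");grab("top","top1")
st()
plan(np.array([*roof(-.258,-.071),.12]),82,4,0)
im,d,K,C=load("w1");W=cloud(d,K,C);x,y,z=W[...,0],W[...,1],W[...,2]
m=(z>.083)&(z<.1)&(x>.40)&(x<.48)&(abs(y+.02)<.04);p=W[m];print(len(p),np.median(p,0) if len(p) else 0)
E
```

```text
t 1.7 p [ 0.3931 -0.0245  0.1893] roof [-0.2521 -0.0829] yaw_y 82.78 z [-0.002 -0.003 -1.   ] F [-0.26  0.38 -0.06] M [-0.03  0.06  0.  ] w 0.0002
-0.0 -0.0 0.2 0.0014 0.0030 0.0173 0; -0.0 -0.0 0.2 0.0014 0.0030 0.0173 0; -0.0 -0.0 0.2 0.0014 0.0030 0.0173 0; -0.0 -0.0 0.2 0.0015 0.0030 0.0173 0
dist 0.07060912113885959 rot [-0.2 -0.1  0.8]
307 [ 0.43423454 -0.01683355  0.08911632]
```

View pics/w1.png

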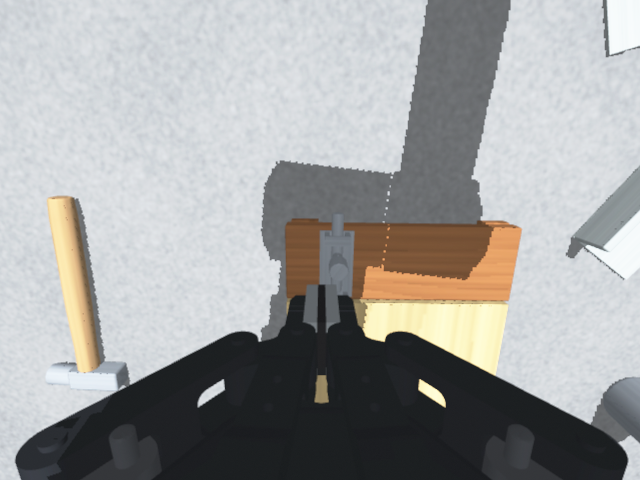

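View pics/top1.png

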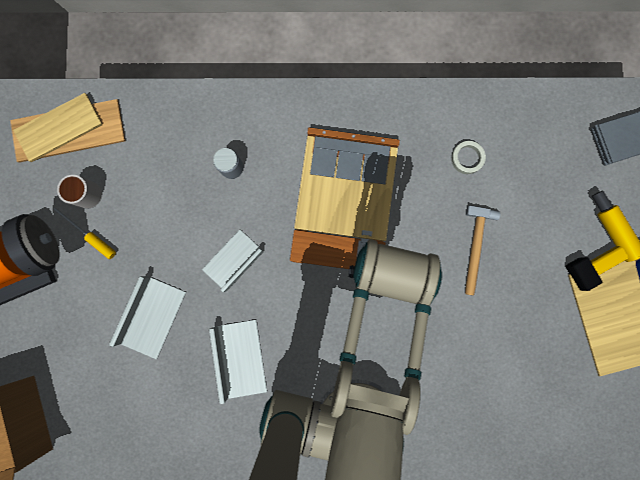

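The wrist view shows the knob at (338,268), beyond the closed fingers, at world (0.434, -0.017). That agrees with the top view. Next I'll descend behind it.

>>> {"method": "drive_tool", "body": {
  "motion": "0 0 0.3 0.003 0.006 0.02 0; 0 0 0.3 0.002 0.005 0.03 0; 0 0 0.2 0.001 0.001 0.035 0; 0 0 0 0 0 0.03 0; 0 0 0 0 0 0.005 0; 0 0 0 0 0 0 0"
}}

```text
clock: 2.45
position: [0.3862, -0.0034, 0.0674]
ee_rot: [-0.001, 0.065, 0.998, 0.0]
contact_force: [-0.5, 0.3, -0.3]
width: 0.0001
```

```bash
python3 - <<'E'
from h import *
st()
def rect(p,nm):
    r=cv2.minAreaRect((p[:,:2]*1000).astype(np.float32));print(nm,len(p),np.round(r[0],1),np.round(r[1],1),round(r[2],2),"z",np.nanpercentile(p[:,2],[5,50,95]).round(4))
def comp(m,w):
    nn,l,st,ce=cv2.connectedComponentsWithStats(m.astype(np.uint8));k=1+np.argmax(st[1:,4]);return w[l==k]
im,d,K,C=load("top1");W=cloud(d,K,C);x,y,z=W[...,0],W[...,1],W[...,2]
box=(x>.34)&(x<.54)&(y>.22)&(y<.46)
g=im.min(2)>175
for t in (150,165,180,195):
  rect(comp(box&(im.min(2)>t)&(z<.015),W),"flange")
rect(comp(box&(z>.04)&(z<.05),W),"seam")
E
```

```text
t 2.45 p [ 0.3862 -0.0034  0.0674] roof [-0.2619 -0.063 ] yaw_y 82.6 z [-0.001  0.    -1.   ] F [-0.49  0.25 -0.31] M [-0.03  0.02 -0.01] w 0.0001
flange 1441 [442.9 344.9] [ 76.3 152.2] 48.26 z [-0.0011  0.0037  0.0084]
flange 1399 [442.7 344. ] [ 74.8 150.6] 48.26 z [-0.001   0.0037  0.0084]
flange 1333 [442.1 343.3] [ 70.9 148.5] 47.76 z [-0.0008  0.0038  0.0084]
flange 408 [442.8 344.5] [ 68.3 145.7] 47.94 z [-0.0008  0.0043  0.0084]
seam 209 [409.8 306.7] [ 10.7 148.7] 47.27 z [0.0417 0.0451 0.0488]
```

>>> {"method": "drive_tool", "body": {
  "motion": "0 0 0.5 0 -0.0065 0 0; 0 0 0 -0.01 0 0 0; 0 0 0 -0.012 0 0 0; 0 0 0 -0.012 0 0 0; 0 0 0 -0.01 0 0 0; 0 0 0 -0.01 0 0 0; 0 0 0 0 0 0 0"
}}

```text
clock: 3.32
position: [0.4469, -0.019, 0.0706]
ee_rot: [0.004, 0.069, 0.998, -0.0]
contact_force: [-0.1, 0.6, 0.5]
width: 0.0001
```

```bash
python3 - <<'E'
from h import *
st()
E
```

```text
t 3.325 p [ 0.4469 -0.019   0.0706] roof [-0.1996 -0.07  ] yaw_y 82.06 z [ 0.007 -0.001 -1.   ] F [-0.13  0.59  0.47] M [-0.02  0.01 -0.  ] w 0.0001
```

```bash
python3 - <<'E'
from h import *
grab("wrist","w2");st()
E
```

```text
t 3.375 p [ 0.4462 -0.0188  0.0705] roof [-0.2004 -0.0699] yaw_y 82.06 z [ 0.006 -0.001 -1.   ] F [ 0.2  -0.57 -0.49] M [-0.02 -0.02 -0.  ] w 0.0002
```

View pics/w2.png

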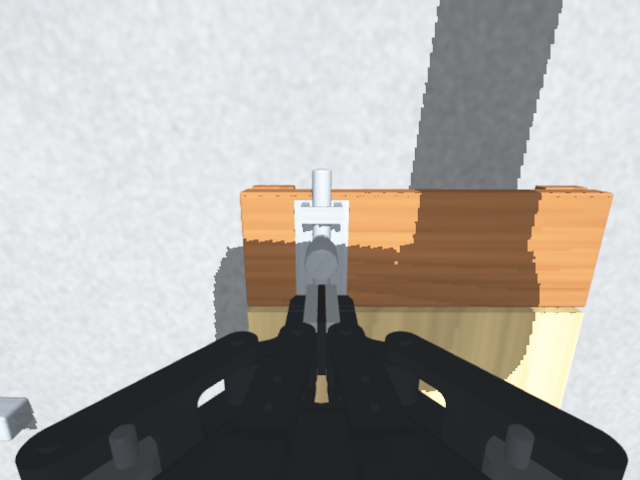

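```bash
python3 - <<'E'
from h import *
im,d,K,C=load("w2");W=cloud(d,K,C)
for u,v in[(322,262),(322,250),(322,275),(322,284),(322,290),(322,300),(322,212),(322,180),(315,320),(300,300)]:
    w=W[v,u];print(u,v,w.round(4),inv(w).round(4))
P=np.linalg.inv(C)@np.array([*get_state()["position"],1]);print(K[0,2]+K[0,0]*P[0]/-P[2],K[1,2]+K[1,1]*-P[1]/-P[2])
E
```

```text
322 262 [ 0.4343 -0.0165  0.0896] [-0.2125 -0.0692]
322 250 [ 0.4281 -0.0156  0.0889] [-0.2187 -0.0693]
322 275 [ 0.4416 -0.0175  0.0891] [-0.2051 -0.0692]
322 284 [ 0.436  -0.0168  0.1133] [-0.2107 -0.0693]
322 290 [ 0.436  -0.0168  0.1196] [-0.2107 -0.0693]
322 300 [ 0.4362 -0.0168  0.1287] [-0.2105 -0.0693]
322 212 [ 0.4162 -0.0139  0.0512] [-0.2308 -0.0692]
322 180 [ 0.3977 -0.0114  0.0453] [-0.2494 -0.0692]
315 320 [ 0.4354 -0.0193  0.1453] [-0.211  -0.0718]
300 300 [ 0.4388 -0.0267  0.1209] [-0.2066 -0.0787]
320.7733871569056 270.2863919200909
```

```bash
python3 - <<'E'
from h import *
im,d,K,C=grab("scene","s2");st()
cv2.imwrite("pics/s2c.png",cv2.resize(im[200:300,210:320],None,fx=6,fy=6,interpolation=cv2.INTER_CUBIC)[:,:,::-1])
im,d,K,C=load("w2")
cv2.imwrite("pics/w2c.png",cv2.resize(im[160:340,240:400],None,fx=3,fy=3,interpolation=cv2.INTER_CUBIC)[:,:,::-1])
E
```

```text
t 3.425 p [ 0.4456 -0.0187  0.0705] roof [-0.201  -0.0699] yaw_y 82.06 z [ 0.006 -0.001 -1.   ] F [-0.04  0.08 -0.03] M [-0.   -0.03 -0.04] w -0.0001
```

View pics/s2c.png

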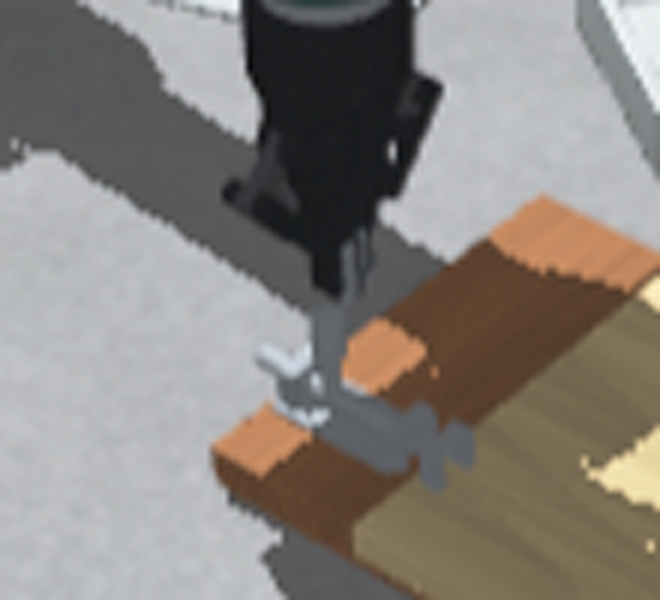

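View pics/w2c.png

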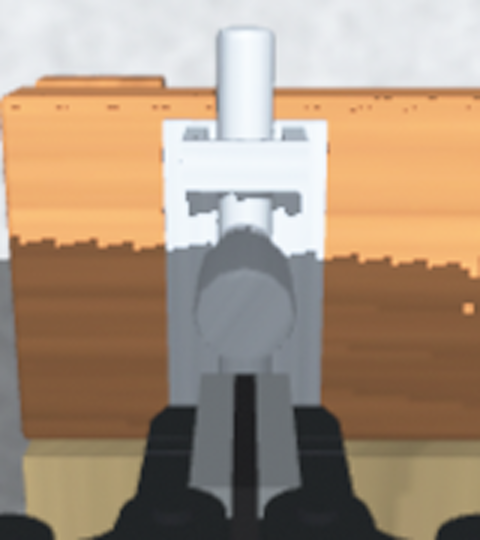

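```bash
python3 - <<'E'
from h import *
im,d,K,C=load("w1")
cm=camera_model("wrist");T=np.array(cm["T_tool_cam"])
for tag in("w1","w2"):
    im,d,K,C=load(tag);W=cloud(d,K,T)
    print(tag)
    for v in range(268,345,5):
        print(v,[tuple((W[v,u]*1000).round(0).astype(int)) for u in(305,314,322,330,338)],im[v,314])
im,d,K,C=load("w1")
cv2.imwrite("pics/w1c.png",cv2.resize(im[200:400,220:420],None,fx=3,fy=3,interpolation=cv2.INTER_CUBIC)[:,:,::-1])
im,d,K,C=load("s2");W=cloud(d,K,C)
for v in range(235,280,2): print(v,[tuple((W[v,u]*1000).round(0)) for u in(262,264,266)])
E
```

```text
w1
268 [(np.int64(-58), np.int64(-17), np.int64(159)), (np.int64(-59), np.int64(-8), np.int64(161)), (np.int64(-57), np.int64(1), np.int64(157)), (np.int64(-36), np.int64(8), np.int64(102)), (np.int64(-36), np.int64(15), np.int64(102))] [123  84  55]
273 [(np.int64(-64), np.int64(-17), np.int64(160)), (np.int64(-64), np.int64(-8), np.int64(160)), (np.int64(-63), np.int64(1), np.int64(157)), (np.int64(-40), np.int64(8), np.int64(99)), (np.int64(-41), np.int64(15), np.int64(100))] [121  84  55]
278 [(np.int64(-70), np.int64(-18), np.int64(160)), (np.int64(-70), np.int64(-8), np.int64(161)), (np.int64(-69), np.int64(1), np.int64(157)), (np.int64(-69), np.int64(10), np.int64(157)), (np.int64(-46), np.int64(16), np.int64(101))] [124  86  57]
283 [(np.int64(-76), np.int64(-18), np.int64(161)), (np.int64(-76), np.int64(-8), np.int64(159)), (np.int64(-75), np.int64(1), np.int64(157)), (np.int64(-75), np.int64(10), np.int64(158)), (np.int64(-68), np.int64(18), np.int64(142))] [114  78  52]
288 [(np.int64(-82), np.int64(-18), np.int64(159)), (np.int64(11), np.int64(-3), np.int64(-48)), (np.int
[... 10278 characters left out ...]
446.0), np.float64(-36.0), np.float64(30.0)), (np.float64(450.0), np.float64(-33.0), np.float64(30.0))]
275 [(np.float64(445.0), np.float64(-45.0), np.float64(29.0)), (np.float64(450.0), np.float64(-43.0), np.float64(29.0)), (np.float64(457.0), np.float64(-43.0), np.float64(33.0))]
277 [(np.float64(448.0), np.float64(-50.0), np.float64(26.0)), (np.float64(456.0), np.float64(-52.0), np.float64(32.0)), (np.float64(460.0), np.float64(-47.0), np.float64(30.0))]
279 [(np.float64(454.0), np.float64(-59.0), np.float64(29.0)), (np.float64(461.0), np.float64(-59.0), np.float64(32.0)), (np.float64(464.0), np.float64(-53.0), np.float64(29.0))]<stdin>:8: RuntimeWarning: invalid value encountered in cast
```

View pics/w1c.png

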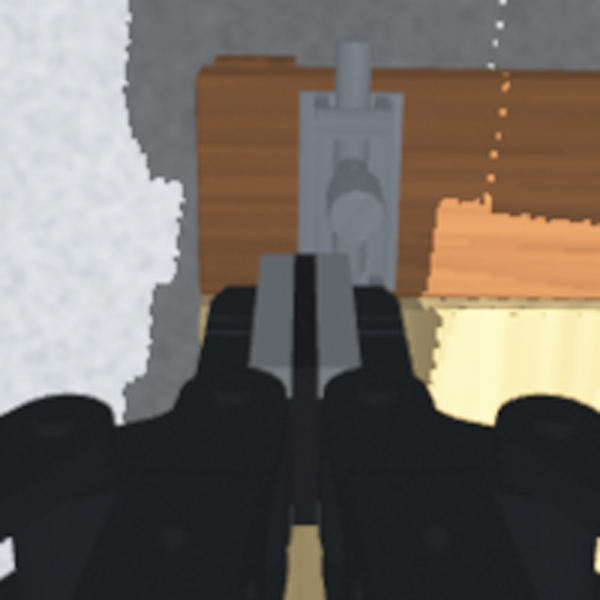

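Both cameras show the real fingertips about 45 mm short of the reported TCP. The wrist view puts them at tool z ≈ -46. The scene view puts the finger bottom at z ≈ 0.117 while the reported TCP is at 0.0705. So the fingers passed over the knob without touching it, and the bolt hasn't moved. I'll back off and come down 45 mm lower.

>>> {"method": "drive_tool", "body": {
  "motion": "0 0 0 0.015 0 0 0; 0 0 0 0.018 0 0 0; 0 0 0 0.015 0 0 0; 0 0 0 0.004 0 0 0; 0 0 0 0 0 0.015 0; 0 0 0 0 0 0.018 0; 0 0 0 0 0 0.008 0; 0 0 0 0 0 0 0"
}}

```text
clock: 4.42
position: [0.3879, -0.0105, 0.0291]
ee_rot: [0.004, 0.069, 0.998, -0.0]
contact_force: [0.3, 1.2, 0.4]
width: 0.0002
```

```bash
python3 - <<'E'
from h import *
grab("wrist","w3");st()
plan(np.array([*roof(-.25,-.070),.022]),82,2,0)
E
```

```text
t 4.475 p [ 0.3882 -0.0106  0.0294] roof [-0.2589 -0.0698] yaw_y 82.07 z [ 0.008 -0.002 -1.   ] F [-1.14 -0.8  -0.09] M [ 0.03 -0.01 -0.06] w 0.0001
-0.0 0.2 0.0 -0.0044 -0.0001 0.0037 0; -0.0 0.2 0.0 -0.0044 -0.0001 0.0037 0
dist 0.011565772631364882 rot [-0.   0.5  0.1]
```

View pics/w3.png

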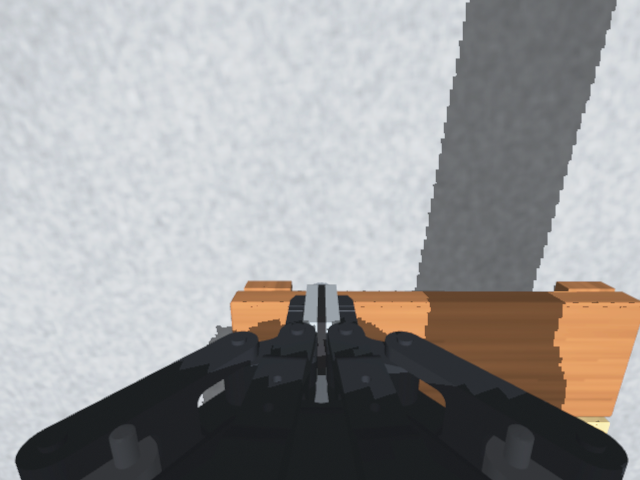

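>>> {"method": "drive_tool", "body": {
  "motion": "0 0.3 0 0 0 0.006 0; 0 0.2 0 -0.01 0 0 0; 0 0 0 -0.01 0 0 0; 0 0 0 -0.01 0 0 0; 0 0 0 -0.008 0 0 0; 0 0 0 -0.008 0 0 0; 0 0 0 0 0 0 0"
}}

```text
clock: 5.35
position: [0.4374, -0.0175, 0.0239]
ee_rot: [-0.001, 0.069, 0.998, -0.0]
contact_force: [0.0, -0.1, -0.5]
width: -0.0001
```

```bash
python3 - <<'E'
from h import *
st()
E
```

```text
t 5.35 p [ 0.4374 -0.0175  0.0239] roof [-0.2092 -0.0698] yaw_y 82.08 z [-0.001 -0.001 -1.   ] F [ 0.04 -0.05 -0.52] M [0.05 0.   0.01] w -0.0001
```

>>> {"method": "drive_tool", "body": {
  "motion": "0 0 0 -0.006 0 0 0; 0 0 0 -0.004 0 0 0; 0 0 0 -0.003 0 0 0"
}}

```text
clock: 5.72
position: [0.4494, -0.0191, 0.0237]
ee_rot: [-0.002, 0.069, 0.998, -0.0]
contact_force: [-2.7, 0.8, 0.7]
width: -0.0001
```

```bash
python3 - <<'E'
from h import *
grab("wrist","w4");st()
im,d,K,C=load("w4");W=cloud(d,K,C)
E
```

```text
t 5.775 p [ 0.4501 -0.0192  0.0237] roof [-0.1964 -0.0697] yaw_y 82.08 z [-0.003 -0.    -1.   ] F [-1.12  0.11  0.05] M [ 0.01  0.24 -0.05] w -0.0003
```

View pics/w4.png

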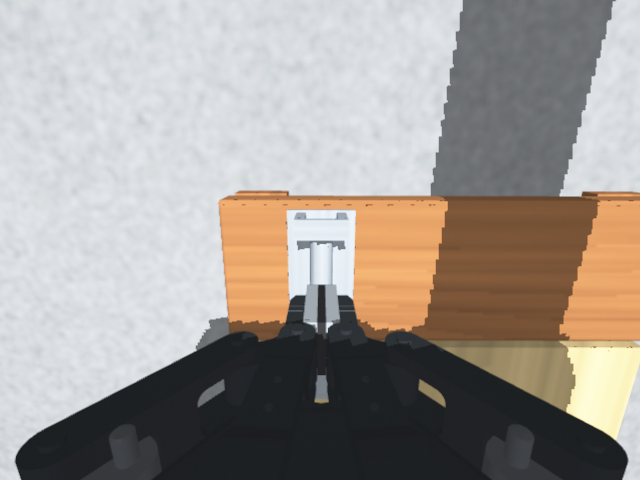

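The fingers are now behind the knob, no tail sticks out ahead of the rail, and the bolt is moving against about 2.7 N. I'll keep pushing in small steps until it stops.

>>> {"method": "drive_tool", "body": {
  "motion": "0 0 0 -0.003 0 0 0; 0 0 0 -0.003 0 0 0; 0 0 0 -0.003 0 0 0"
}}

```text
clock: 6.15
position: [0.454, -0.0197, 0.0231]
ee_rot: [-0.007, 0.069, 0.998, 0.0]
contact_force: [-9.3, 0.1, 6.1]
width: 0.0004
```

>>> {"method": "drive_tool", "body": {
  "motion": "0 0 0 -0.003 0 0 0; 0 0 0 -0.003 0 0 0"
}}

```text
clock: 6.4
position: [0.4532, -0.0195, 0.0224]
ee_rot: [-0.013, 0.068, 0.998, 0.0]
contact_force: [-6.6, 0.3, 5.2]
width: 0.0003
```

```bash
python3 - <<'E'
from h import *
st();
E
```

```text
t 6.4 p [ 0.4532 -0.0195  0.0224] roof [-0.1933 -0.0696] yaw_y 82.15 z [-0.026  0.003 -1.   ] F [-6.63  0.33  5.23] M [0.06 1.03 0.02] w 0.0003
```

>>> {"method": "drive_tool", "body": {
  "motion": "0 0.8 0 0.02 0 0 0; 0 0.7 0 0.02 0 0 0; 0 0 0 0.01 0 -0.03 0; 0 0 0 0 0 -0.06 0; 0 0 0 0 0 -0.05 0; 0 0 0 0 0 0 0"
}}

```text
clock: 7.15
position: [0.4081, -0.013, 0.1681]
ee_rot: [-0.024, 0.069, 0.997, 0.001]
contact_force: [-0.2, 0.1, -0.3]
width: 0.0002
```

```bash
python3 - <<'E'
from h import *
im,d,K,C=grab("wrist","w5");st();W=cloud(d,K,C);z=W[...,2]
L=np.stack([inv(p) for p in W.reshape(-1,3)]).reshape(480,640,2)
m=(z>.083)&(z<.1)&(abs(L[...,1]+.07)<.02)&(L[...,0]>-.23)&(L[...,0]<-.12)
v,u=np.nonzero(m);print(len(u),np.median(L[m],0) if len(u) else 0,u.min() if len(u) else 0)
cv2.imwrite("pics/w5c.png",cv2.resize(im[150:350,220:420],None,fx=3,fy=3,interpolation=cv2.INTER_CUBIC)[:,:,::-1])
im,d,K,C=grab("scene","s5")
cv2.imwrite("pics/s5c.png",cv2.resize(im[220:320,220:340],None,fx=6,fy=6,interpolation=cv2.INTER_CUBIC)[:,:,::-1])
W=cloud(d,K,C);z=W[...,2]
L=np.stack([inv(p) for p in W.reshape(-1,3)]).reshape(480,640,2)
m=(z>.080)&(z<.1)&(abs(L[...,1]+.07)<.02)&(L[...,0]>-.23)&(L[...,0]<-.12)
print(m.sum(),np.median(L[m],0))
E
```

```text
t 7.2 p [ 0.4062 -0.0127  0.1662] roof [-0.2408 -0.0694] yaw_y 82.13 z [-0.052  0.007 -0.999] F [ 0.57 -0.57 -0.75] M [ 0.02 -0.03  0.04] w 0.0002
0 0 0
34 [-0.16800951 -0.07317243]
```

View pics/w5c.png

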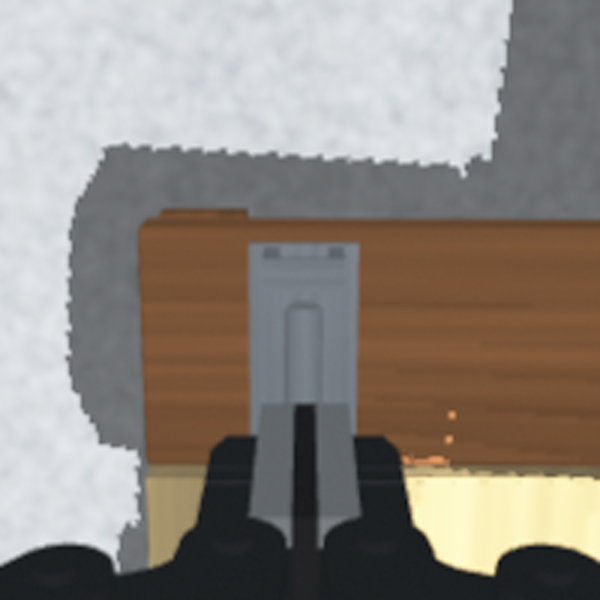

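View pics/s5c.png

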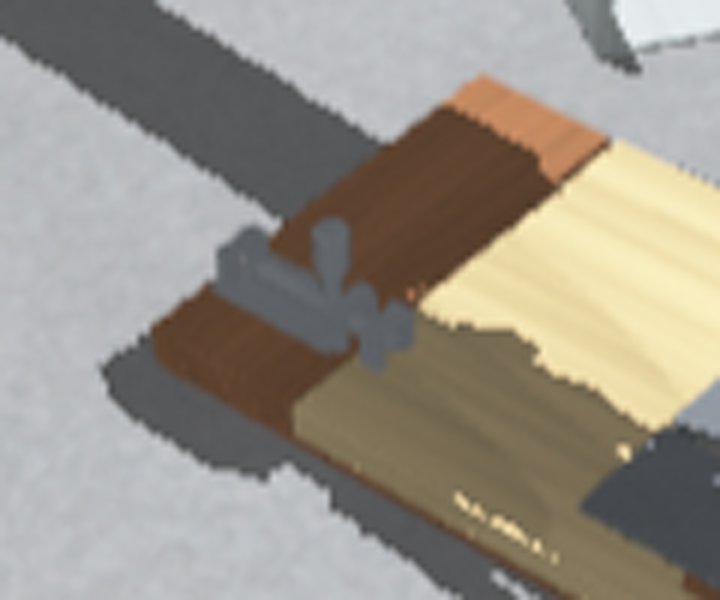

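```bash
python3 - <<'E'
from h import *
plan(np.array([.410,.3065,.12]),47.5,9,100)
E
```

```text
-0.1 -0.3 3.8 0.0040 0.0352 0.0052 100; -0.1 -0.3 3.8 0.0064 0.0348 0.0052 100; -0.1 -0.3 3.8 0.0087 0.0343 0.0053 100; -0.1 -0.3 3.8 0.0111 0.0336 0.0053 100; -0.1 -0.3 3.8 0.0133 0.0328 0.0053 100; -0.1 -0.3 3.8 0.0155 0.0318 0.0052 100; -0.1 -0.3 3.8 0.0177 0.0307 0.0052 100; -0.1 -0.3 3.8 0.0197 0.0294 0.0051 100; -0.1 -0.3 3.8 0.0217 0.0280 0.0051 100
dist 0.3220941026863464 rot [-1.  -3.1 34.6]
```

>>> {"method": "drive_tool", "body": {
  "motion": "0 -0.4 3.8 0.004 0.035 0.005 100; 0 -0.4 3.8 0.0065 0.035 0.005 100; 0 -0.4 3.8 0.0085 0.0345 0.005 100; 0 -0.4 3.8 0.011 0.0335 0.005 100; 0 -0.4 3.8 0.0135 0.033 0.005 100; -0.2 -0.4 3.8 0.0155 0.032 0.005 100; -0.2 -0.3 3.8 0.0175 0.0305 0.005 100; -0.2 -0.3 3.8 0.0195 0.029 0.005 100; -0.2 -0.3 3.5 0.017 0.02 0.005 100; 0 0 0 0 0 0 100"
}}

```text
clock: 8.5
position: [0.3955, 0.301, 0.0987]
ee_rot: [-0.01, 0.367, 0.93, -0.012]
contact_force: [0.6, 0.0, 0.1]
width: 0.0852
```

```bash
python3 - <<'E'
from h import *
im,d,K,C=grab("wrist","w6");st();W=cloud(d,K,C);z=W[...,2]
def rect(p,nm):
    r=cv2.minAreaRect((p[:,:2]*1000).astype(np.float32));print(nm,len(p),np.round(r[0],1),np.round(r[1],1),round(r[2],2),"z",np.nanpercentile(p[:,2],[5,50,95]).round(4))
def comp(m,w):
    nn,l,st,ce=cv2.connectedComponentsWithStats(m.astype(np.uint8));k=1+np.argmax(st[1:,4]);return w[l==k]
box=(W[...,0]>.3)&(W[...,0]<.5)&(W[...,1]>.2)&(W[...,1]<.42)
rect(comp(box&(z>.041)&(z<.05),W),"seam")
im,d,K,C=grab("top","top6");W=cloud(d,K,C);z=W[...,2]
L=np.stack([inv(p) for p in W.reshape(-1,3)]).reshape(480,640,2)
m=(z>.083)&(z<.1)&(abs(L[...,1]+.07)<.02)&(L[...,0]>-.23)&(L[...,0]<-.12)
print(m.sum(),L[m].mean(0), np.ptp(L[m],0))
im0,d,K,C=load("top0");W=cloud(d,K,C);z=W[...,2]
L=np.stack([inv(p) for p in W.reshape(-1,3)]).reshape(480,640,2)
m=(z>.083)&(z<.1)&(abs(L[...,1]+.07)<.02)&(L[...,0]>-.23)&(L[...,0]<-.12)
print(m.sum(),L[m].mean(0), np.ptp(L[m],0))
a=np.vstack([cv2.resize(i[220:280,335:400],None,fx=5,fy=5,interpolation=cv2.INTER_CUBIC) for i in(im0,im)])
cv2.imwrite("pics/bolt6.png",a[:,:,::-1])
E
```

```text
t 8.55 p [0.3954 0.3    0.0988] roof [-0.295   0.2388] yaw_y 46.94 z [-0.027 -0.016 -1.   ] F [-0.18 -0.66 -0.65] M [-0.01  0.01 -0.02] w 0.0856
seam 2588 [409.9 307.6] [ 10.  149.1] 47.16 z [0.0429 0.0443 0.0454]
38 [-0.17095104 -0.07011145] [0.01595439 0.01593659]
38 [-0.20997806 -0.07004771] [0.01612949 0.01556763]
```

View pics/w6.png

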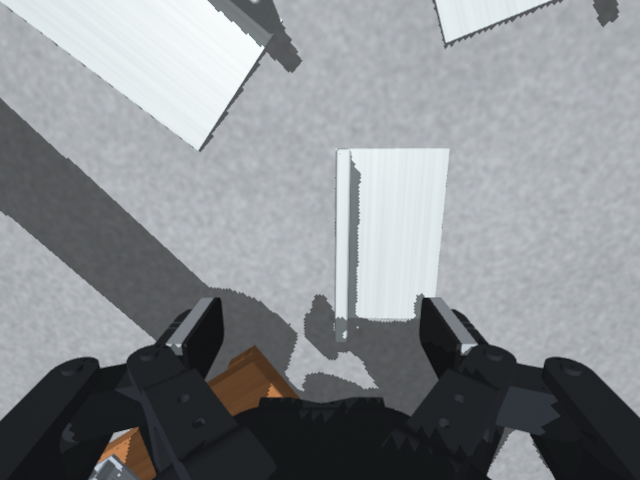

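View pics/bolt6.png

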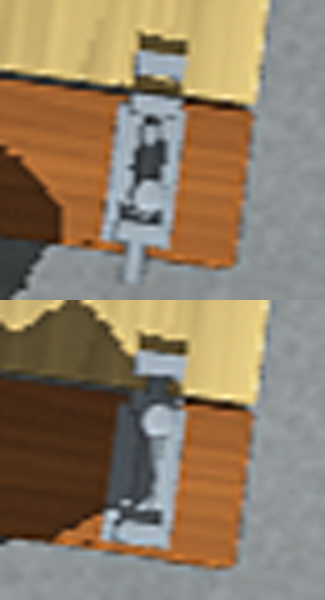

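```bash
python3 - <<'E'
from h import *
plan(np.array([.410,.3072,.06]),47.2,3,100)
E
```

```text
-0.6 -0.2 -0.1 -0.0018 0.0055 0.0130 100; -0.6 -0.2 -0.1 -0.0018 0.0053 0.0130 100; -0.6 -0.2 -0.1 -0.0017 0.0052 0.0131 100
dist 0.04250472513249719 rot [-1.7 -0.5 -0.3]
```

>>> {"method": "drive_tool", "body": {
  "motion": "-0.6 -0.2 -0.1 -0.002 0.0055 0.012 100; -0.6 -0.2 -0.1 -0.002 0.0055 0.013 100; -0.6 -0.2 -0.1 -0.002 0.005 0.012 100; 0 0 0 0 0 0 100"
}}

```text
clock: 9.1
position: [0.4103, 0.3011, 0.0604]
ee_rot: [0.001, 0.366, 0.931, -0.001]
contact_force: [-0.4, 0.1, 0.4]
width: 0.0852
```

```bash
python3 - <<'E'
from h import *
st();plan(np.array([.410,.3072,-.028]),47.2,5,100)
E
```

```text
t 9.1 p [0.4103 0.3011 0.0604] roof [-0.2804  0.242 ] yaw_y 47.07 z [ 0.002 -0.003 -1.   ] F [-0.43  0.09  0.38] M [-0.01  0.   -0.  ] w 0.0852
-0.0 0.0 -0.0 0.0009 0.0009 0.0177 100; -0.0 0.0 -0.0 0.0009 0.0009 0.0177 100; -0.0 0.0 -0.0 0.0009 0.0009 0.0177 100; -0.0 0.0 -0.0 0.0009 0.0009 0.0177 100; -0.0 0.0 -0.0 0.0009 0.0009 0.0177 100
dist 0.08860028501377999 rot [-0.   0.2 -0.1]
```

>>> {"method": "drive_tool", "body": {
  "motion": "0 0 0 0.002 0.002 0.018 100; 0 0 0 0.002 0.002 0.02 100; 0 0 0 0.001 0.0005 0.02 100; 0 0 0 0 0 0.018 100; 0 0 0 0 0 0.006 100; 0 0 0 0 0 0 100"
}}

```text
clock: 9.85
position: [0.4123, 0.3041, -0.02]
ee_rot: [0.003, 0.367, 0.93, 0.0]
contact_force: [0.1, -0.3, -0.3]
width: 0.0853
```

```bash
python3 - <<'E'
from h import *
grab("wrist","w7");st()
im,d,K,C=load("w7")
T=np.array(camera_model("wrist")["T_tool_cam"]);W=cloud(d,K,T)
Ww=cloud(d,K,C)
for v in(290,296,300,305,310,330): print(v,[tuple((W[v,u]*1000).round(0)) for u in(200,205,210,215,430,435,440)])
E
```

```text
t 9.9 p [ 0.4125  0.3042 -0.0198] roof [-0.2786  0.2453] yaw_y 46.89 z [ 0.006 -0.002 -1.   ] F [ 0.42 -0.12  0.46] M [-0.02  0.04  0.06] w 0.0852
290 [(np.float64(-2.0), np.float64(-63.0), np.float64(-20.0)), (np.float64(-3.0), np.float64(-61.0), np.float64(-19.0)), (np.float64(-2.0), np.float64(-58.0), np.float64(-20.0)), (np.float64(-3.0), np.float64(-55.0), np.float64(-19.0)), (np.float64(-1.0), np.float64(57.0), np.float64(-22.0)), (np.float64(-1.0), np.float64(60.0), np.float64(-22.0)), (np.float64(-1.0), np.float64(62.0), np.float64(-22.0))]
296 [(np.float64(-6.0), np.float64(-64.0), np.float64(-19.0)), (np.float64(-6.0), np.float64(-61.0), np.float64(-20.0)), (np.float64(-5.0), np.float64(-58.0), np.float64(-21.0)), (np.float64(-6.0), np.float64(-56.0), np.float64(-20.0)), (np.float64(-5.0), np.float64(57.0), np.float64(-22.0)), (np.float64(-5.0), np.float64(60.0), np.float64(-22.0)), (np.float64(-5.0), np.float64(62.0), np.float64(-22.0))]
300 [(np.float64(11.0), np.float64(-48.0), np.float64(-58.0)), (np.float64(11.0), np.float64(-46.0), np.float64(-58.0)), (np.float64(11.0
[... 785 characters left out ...]
at64(-67.0)), (np.float64(10.0), np.float64(-42.0), np.float64(-65.0)), (np.float64(7.0), np.float64(-42.0), np.float64(-60.0)), (np.float64(9.0), np.float64(43.0), np.float64(-62.0)), (np.float64(11.0), np.float64(44.0), np.float64(-67.0)), (np.float64(11.0), np.float64(46.0), np.float64(-66.0))]
330 [(np.float64(8.0), np.float64(-42.0), np.float64(-77.0)), (np.float64(5.0), np.float64(-42.0), np.float64(-72.0)), (np.float64(2.0), np.float64(-42.0), np.float64(-67.0)), (np.float64(-1.0), np.float64(-42.0), np.float64(-62.0)), (np.float64(2.0), np.float64(43.0), np.float64(-65.0)), (np.float64(5.0), np.float64(43.0), np.float64(-71.0)), (np.float64(7.0), np.float64(43.0), np.float64(-74.0))]
```

View pics/w7.png

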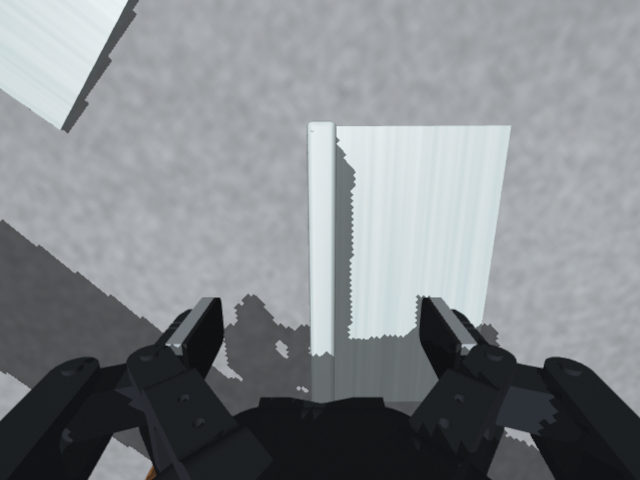

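>>> {"method": "drive_tool", "body": {
  "motion": "0 0.3 0 0.002 0 0.004 100; 0 0 0 0.002 0 0.004 100; 0 0 0 0 0 0.001 100; 0 0 0 0 0 0 50; 0 0 0 0 0 0 0; 0 0 0 0 0 0 0; 0 0 0 0 0 0 0; 0 0 0 0 0 0 0; 0 0 0 0 0 0 0",
  "newtons": 80
}}

```text
clock: 11.02
position: [0.4108, 0.308, -0.0274]
ee_rot: [0.002, 0.367, 0.93, 0.003]
contact_force: [0.6, 0.4, 0.0]
width: 0.0088
```

```bash
python3 - <<'E'
from h import *
grab("wrist","w8");st()
E
```

```text
t 11.075 p [ 0.4108  0.3079 -0.0274] roof [-0.2808  0.2488] yaw_y 46.91 z [ 0.006  0.004 -1.   ] F [0.32 0.56 0.61] M [-0.01  0.02 -0.03] w 0.0092
```

View pics/w8.png

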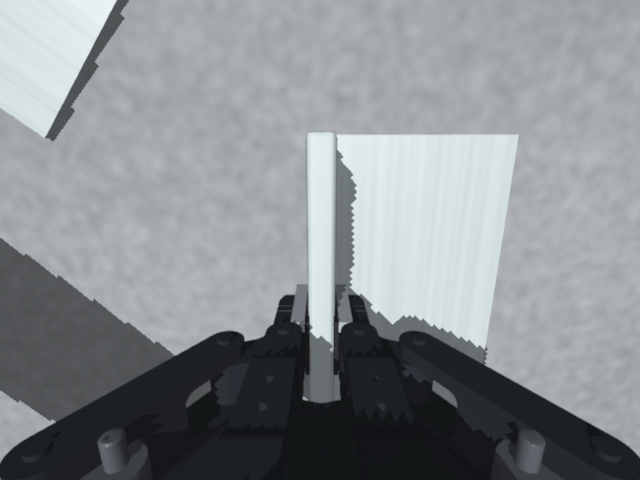

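>>> {"method": "drive_tool", "body": {
  "motion": "0 0 0 0 0 -0.015 0; 0 0 0 0 0 -0.03 0; 0 0 0 0 0 -0.04 0; 0 0 0 0 0 -0.04 0; 0 0 0 0 0 -0.015 0; 0 0 0 0 0 0 0"
}}

```text
clock: 11.82
position: [0.4087, 0.3066, 0.1195]
ee_rot: [0.001, 0.367, 0.93, 0.002]
contact_force: [0.0, 0.5, -1.9]
width: 0.0091
```

```bash
python3 - <<'E'
from h import *
st();plan(np.array([*roof(-.097,0),.11]),-8,11,0)
E
```

```text
t 11.825 p [0.4087 0.3066 0.1195] roof [-0.2828  0.2471] yaw_y 46.9 z [ 0.004  0.003 -1.   ] F [ 0.01  0.54 -1.94] M [-0.06  0.05 -0.02] w 0.0091
0.0 -0.0 5.0 -0.0267 -0.0087 0.0008 0; 0.0 -0.0 5.0 -0.0274 -0.0063 0.0009 0; 0.0 -0.0 5.0 -0.0278 -0.0039 0.0009 0; 0.0 -0.0 5.0 -0.0281 -0.0015 0.0009 0; 0.0 -0.0 5.0 -0.0281 0.0010 0.0009 0; 0.0 -0.0 5.0 -0.0279 0.0034 0.0009 0; 0.0 -0.0 5.0 -0.0275 0.0058 0.0009 0; 0.0 -0.0 5.0 -0.0269 0.0082 0.0009 0; 0.0 -0.0 5.0 -0.0261 0.0105 0.0009 0; 0.0 -0.0 5.0 -0.0251 0.0127 0.0009 0; 0.0 -0.0 5.0 -0.0238 0.0149 0.0009 0
dist 0.3093093877158711 rot [ 0.3 -0.1 54.9]
```

>>> {"method": "drive_tool", "body": {
  "motion": "0 0 5 -0.0265 -0.0085 0 0; 0 0 5 -0.0275 -0.0065 0 0; 0 0 5 -0.028 -0.004 0 0; 0 0 5 -0.028 -0.0015 0 0; 0 0 5 -0.028 0.001 0 0; 0 0 5 -0.028 0.0035 0 0; 0 0 5 -0.0275 0.006 0 0; 0 0 5 -0.027 0.008 0 0; 0 0 5 -0.026 0.0105 0 0; 0 0 4 -0.016 0.008 0 0; 0 0 2 -0.006 0.005 0 0; 0 0 0 0 0 0 0"
}}

```text
clock: 13.32
position: [0.5348, 0.0527, 0.1083]
ee_rot: [-0.007, 0.742, 0.671, -0.007]
contact_force: [0.1, 1.3, -1.5]
width: 0.0088
```

```bash
python3 - <<'E'
from h import *
st();plan(np.array([*roof(-.097,0),.06]),-8,3,0)
im,d,K,C=grab("wrist","w9")
grab("scene","s9");im,d,K,C=grab("top","t9");
E
```

```text
t 13.325 p [0.5348 0.0527 0.1083] roof [-0.1226  0.0133] yaw_y -5.73 z [-0.019  0.001 -1.   ] F [ 0.08  1.3  -1.47] M [-0.04  0.    0.  ] w 0.0088
-0.4 0.0 0.8 -0.0048 0.0086 0.0160 0; -0.4 0.0 0.8 -0.0046 0.0086 0.0160 0; -0.4 0.0 0.8 -0.0045 0.0086 0.0161 0
dist 0.05628889246392719 rot [-1.1  0.1  2.3]
```

View pics/w9.png

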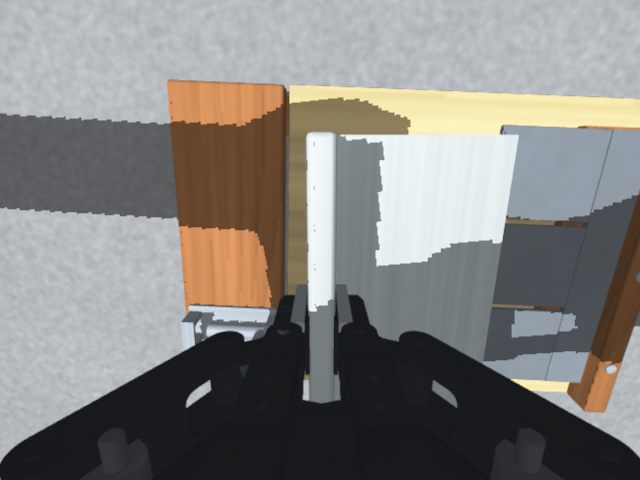

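View pics/s9.png

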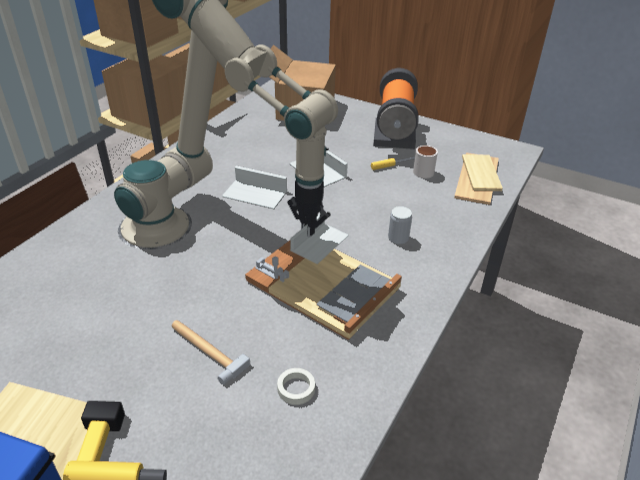

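>>> {"method": "drive_tool", "body": {
  "motion": "-0.4 0 0.8 -0.0045 0.0085 0.008 0; -0.4 0 0.8 -0.0045 0.0085 0.015 0; -0.4 0 0.8 -0.004 0.007 0.015 0; 0 0 0 0 0 0.008 0; 0 0 0 0 0 0 0"
}}

```text
clock: 14.1
position: [0.5575, 0.0391, 0.0603]
ee_rot: [0.002, 0.754, 0.656, 0.001]
contact_force: [-0.1, -0.1, -2.0]
width: 0.0088
```

```bash
cat >> h.py <<'E'
def flash(tag):
    im,d,K,C=load(tag);W=cloud(d,K,C)
    _,p,r=pose();T=np.linalg.inv(C)
    return im,W
E
python3 - <<'E'
from h import *
im,d,K,C=grab("wrist","w10");st();plan(np.array([*roof(-.095,0),.016]),-8,4,0)
W=cloud(d,K,C)
L=np.stack([inv(p) for p in W.reshape(-1,3)]).reshape(480,640,2)
for v in(150,180,210,240,270):
    print(v,[(u,*(np.r_[L[v,u],W[v,u,2]]*1000).round(1)) for u in range(340,640,20)])
E
```

```text
t 14.15 p [0.5578 0.039  0.0607] roof [-0.0978  0.003 ] yaw_y -7.96 z [ 0.005 -0.002 -1.   ] F [ 0.68 -0.49 -2.71] M [ 0.04  0.02 -0.03] w 0.0088
0.1 0.0 0.0 -0.0007 0.0006 0.0112 0; 0.1 0.0 0.0 -0.0007 0.0007 0.0112 0; 0.1 0.0 0.0 -0.0007 0.0007 0.0112 0; 0.1 0.0 0.0 -0.0007 0.0007 0.0112 0
dist 0.044871862805832295 rot [0.3 0.  0. ]
150 [(340, np.float64(-89.6), np.float64(72.2), np.float64(90.7)), (360, np.float64(-80.8), np.float64(72.2), np.float64(89.4)), (380, np.float64(-72.4), np.float64(72.2), np.float64(91.5)), (400, np.float64(-63.1), np.float64(72.2), np.float64(88.8)), (420, np.float64(-54.6), np.float64(72.2), np.float64(89.8)), (440, np.float64(-46.0), np.float64(72.2), np.float64(90.4)), (460, np.float64(-36.9), np.float64(72.2), np.float64(89.3)), (480, np.float64(-28.2), np.float64(72.2), np.float64(89.7)), (500, np.float64(-20.3), np.float64(72.3), np.float64(91.3)), (520, np.float64(16.7), np.float64(71.5), np.float64(42.6)), (540, np.float64(27.8), np.float64(71.5), np.float64(43.2)), (560, np.float64(39.4), np.float64(71.5), np.float64(43.1)), (580, np.float64(
[... 3173 characters left out ...]
t64(16.2), np.float64(90.1)), (420, np.float64(-50.3), np.float64(16.7), np.float64(91.2)), (440, np.float64(nan), np.float64(nan), np.float64(nan)), (460, np.float64(-30.7), np.float64(16.4), np.float64(90.4)), (480, np.float64(-21.5), np.float64(16.8), np.float64(91.5)), (500, np.float64(16.1), np.float64(-2.0), np.float64(43.2)), (520, np.float64(28.6), np.float64(-1.9), np.float64(43.5)), (540, np.float64(41.2), np.float64(-1.8), np.float64(43.7)), (560, np.float64(54.4), np.float64(-2.1), np.float64(43.0)), (580, np.float64(66.6), np.float64(-1.8), np.float64(43.8)), (600, np.float64(80.2), np.float64(-2.2), np.float64(42.8)), (620, np.float64(91.7), np.float64(-1.7), np.float64(44.2))]
```

View pics/w10.png

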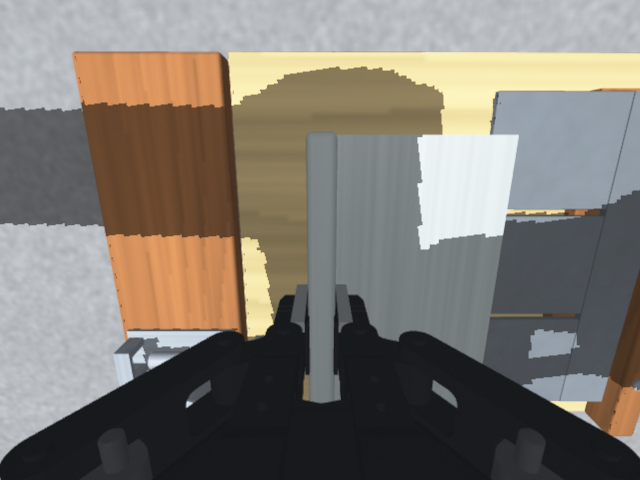

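>>> {"method": "drive_tool", "body": {
  "motion": "0.2 0 0 0 0 0.015 0; 0.1 0 0 0 0 0.015 0; 0 0 0 0 0 0.012 0; 0 0 0 0 0 0.005 0; 0 0 0 0 0 0 0"
}}

```text
clock: 14.78
position: [0.558, 0.0394, 0.0107]
ee_rot: [0.0, 0.754, 0.657, -0.0]
contact_force: [0.1, -0.5, -1.7]
width: 0.0093
```

```bash
python3 - <<'E'
from h import *
st();plan(np.array([*roof(-.095,0.001),.0055]),-8,2,0)
E
```

```text
t 14.775 p [0.558  0.0394 0.0107] roof [-0.0977  0.0033] yaw_y -7.92 z [ 0.    -0.001 -1.   ] F [ 0.12 -0.51 -1.69] M [0.01 0.09 0.05] w 0.0093
0.0 0.0 0.0 -0.0012 0.0014 0.0026 0; 0.0 0.0 0.0 -0.0012 0.0014 0.0026 0
dist 0.006338682302889596 rot [0.  0.  0.1]
```

>>> {"method": "drive_tool", "body": {
  "motion": "0 0 0 0 0 0.004 0; 0 0 0 0 0 0.003 0; 0 0 0 0 0 0.002 0; 0 0 0 0 0 0 0"
}}

```text
clock: 15.28
position: [0.5593, 0.0393, 0.0028]
ee_rot: [0.001, 0.754, 0.657, 0.001]
contact_force: [0.1, 0.3, -1.9]
width: 0.009
```

```bash
python3 - <<'E'
from h import *
st()
im,d,K,C=grab("scene","s11")
cv2.imwrite("pics/s11c.png",cv2.resize(im[190:340,230:410],None,fx=4,fy=4,interpolation=cv2.INTER_CUBIC)[:,:,::-1])
E
```

```text
t 15.275 p [0.5593 0.0393 0.0028] roof [-0.0965  0.0034] yaw_y -7.92 z [ 0.003 -0.001 -1.   ] F [ 0.07  0.3  -1.88] M [-0.03  0.05 -0.03] w 0.009
```

View pics/s11c.png

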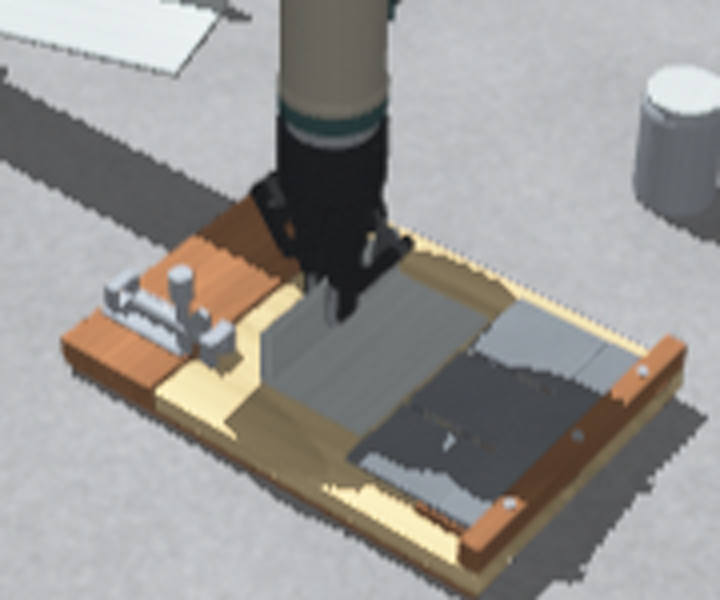

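>>> {"method": "drive_tool", "body": {
  "motion": "0 0 0 0 0.003 -0.0015 0; -0.1 0 0 0 0.006 0 0; 0 0 0 0 0.006 0 0; 0 0 0 0 0.006 0 0; 0 0 0 0 0.003 0 0; 0 0 0 0 0 0 0"
}}

```text
clock: 16.08
position: [0.5855, 0.0357, 0.0043]
ee_rot: [0.002, 0.754, 0.657, 0.002]
contact_force: [0.5, -0.3, -1.9]
width: 0.009
```

```bash
python3 - <<'E'
from h import *
st()
E
```

```text
t 16.075 p [0.5855 0.0357 0.0043] roof [-0.0699  0.0035] yaw_y -7.93 z [ 0.006 -0.001 -1.   ] F [ 0.53 -0.34 -1.95] M [ 0.05  0.08 -0.02] w 0.009
```

>>> {"method": "drive_tool", "body": {
  "motion": "0.2 0 0 0 0.005 0 0; 0.1 0 0 0 0.006 0 0; 0 0 0 0 0.006 0 0; 0 0 0 0 0.006 0 0; 0 0 0 0 0.003 0 0; 0 0 0 0 0 0 0"
}}

```text
clock: 16.82
position: [0.6131, 0.0318, 0.0041]
ee_rot: [0.0, 0.754, 0.657, -0.0]
contact_force: [-0.3, 0.3, -1.2]
width: 0.0093
```

```bash
python3 - <<'E'
from h import *
st()
im,d,K,C=grab("wrist","w12")
im,d,K,C=grab("scene","s12")
cv2.imwrite("pics/s12c.png",cv2.resize(im[190:340,230:410],None,fx=4,fy=4,interpolation=cv2.INTER_CUBIC)[:,:,::-1])
plan(np.array([*roof(-.037,0.002),.0035]),-8,2,0)
E
```

```text
t 16.825 p [0.6131 0.0318 0.0041] roof [-0.0421  0.0034] yaw_y -7.93 z [ 0. -0. -1.] F [-0.31  0.31 -1.18] M [-0.01  0.03  0.04] w 0.0093
-0.0 0.0 0.0 -0.0007 0.0028 0.0003 0; -0.0 0.0 0.0 -0.0007 0.0028 0.0003 0
dist 0.0057783791136961984 rot [-0.   0.   0.1]
```

View pics/w12.png

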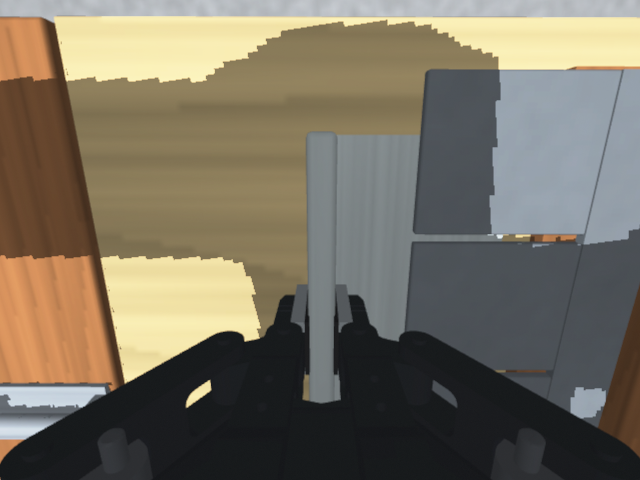

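View pics/s12c.png

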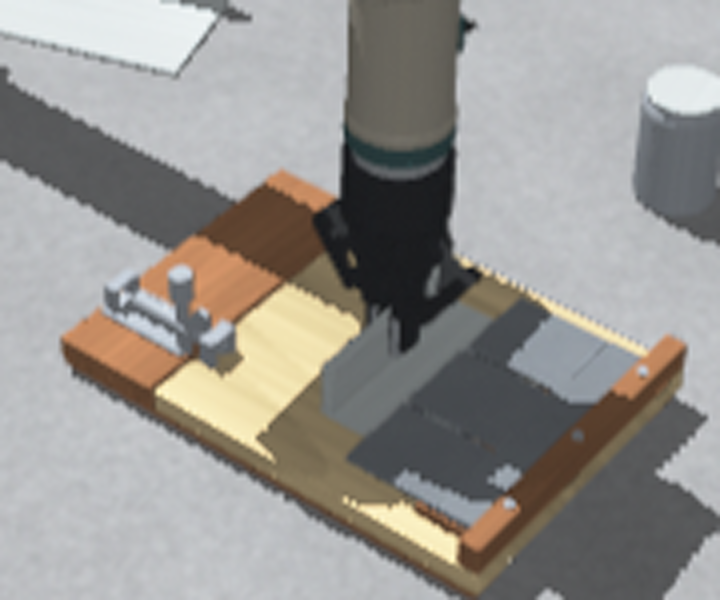

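>>> {"method": "drive_tool", "body": {
  "motion": "0 0 0 -0.001 0.003 0 0; 0 0 0 0 0.002 0 0; 0 0 0 0 0 0.002 0; 0 0 0 0 0 0.002 0; 0 0 0 0 0 0.002 0"
}}

```text
clock: 17.55
position: [0.6177, 0.0301, 0.0026]
ee_rot: [0.001, 0.754, 0.657, 0.0]
contact_force: [-2.6, -0.6, 9.2]
width: 0.0089
```

```bash
python3 - <<'E'
from h import *
st()
E
```

```text
t 17.55 p [0.6177 0.0301 0.0026] roof [-0.0373  0.0024] yaw_y -7.91 z [ 0.001 -0.001 -1.   ] F [-2.65 -0.56  9.2 ] M [-0.01  0.61  0.  ] w 0.0089
```

>>> {"method": "drive_tool", "body": {
  "motion": "0 0 0 0 0.0005 0.0025 0; 0 0 0 0 0 0.0025 0; 0 0 0 0 0 0.0025 0"
}}

```text
clock: 17.92
position: [0.6179, 0.03, 0.0026]
ee_rot: [0.002, 0.754, 0.657, 0.001]
contact_force: [-4.5, -0.1, 12.6]
width: 0.0087
```

```bash
python3 - <<'E'
from h import *
st()
im,d,K,C=grab("wrist","w13");W=cloud(d,K,C)
L=np.stack([inv(p) for p in W.reshape(-1,3)]).reshape(480,640,2)
for v in(160,190,220):
    print(v,[(u,*(np.r_[L[v,u],W[v,u,2]]*1000).round(1).tolist()) for u in (320,350,370,390,405,430,450,470,500,550,590)])
st()
im,d,K,C=grab("scene","s13");W=cloud(d,K,C);g=im.astype(int)
cv2.imwrite("pics/s13c.png",cv2.resize(im[190:340,230:410],None,fx=4,fy=4,interpolation=cv2.INTER_CUBIC)[:,:,::-1])
im,d,K,C=grab("top","t13")
def shz(tag):
    im,d,K,C=load(tag);W=cloud(d,K,C)
    L=np.stack([inv(p) for p in W.reshape(-1,3)]).reshape(480,640,2);z=W[...,2]
    for nm,a,b in(("edge",.005,.025),("far",.08,.1)):
        m=(L[...,0]>a)&(L[...,0]<b)&(abs(L[...,1])<.095)&(z>.036)&(z<.07)
        ml=m&(L[...,1]>.045);mr=m&(L[...,1]<-.045)
        print(tag,nm,m.sum(),[float(np.median(z[k]).round(4)) for k in(m,ml,mr) if k.sum()])
for t in("scene0","s12","s13","top0","t13"):shz(t)
st()
E
```

```text
t 17.925 p [0.6179 0.03   0.0026] roof [-0.0371  0.0024] yaw_y -7.89 z [ 0.004 -0.001 -1.   ] F [-4.53 -0.09 12.56] M [ 0.03  0.78 -0.02] w 0.0087
160 [(320, -37.3, 69.3, 74.6), (350, -24.1, 67.4, 32.0), (370, -15.3, 67.5, 32.4), (390, -6.5, 67.5, 32.2), (405, 0.0, 67.5, 32.6), (430, 7.4, 68.0, 43.9), (450, 15.6, 68.0, 43.7), (470, 24.4, 68.0, 42.2), (500, 36.4, 68.0, 43.0), (550, 56.6, 68.1, 43.5), (590, 72.3, 68.2, 44.3)]
190 [(320, -37.3, 59.8, 74.3), (350, -23.8, 54.4, 33.2), (370, -14.7, 54.3, 32.1), (390, -5.8, 54.4, 32.6), (405, 0.9, 54.4, 33.2), (430, 8.5, 55.9, 44.0), (450, 16.8, 55.9, 44.3), (470, 25.6, 55.8, 43.2), (500, 37.9, 55.9, 43.7), (550, 58.7, 56.0, 43.9), (590, 75.1, 56.0, 44.3)]
220 [(320, -37.3, 49.9, 74.8), (350, -23.3, 40.3, 31.4), (370, -14.2, 40.6, 32.9), (390, -5.0, 40.6, 32.9), (405, -0.7, 42.9, 43.0), (430, 9.7, 43.1, 44.1), (450, 18.2, 43.2, 44.2), (470, 27.1, 43.0, 43.4), (500, 40.0, 43.0, 43.4), (550, 61.4, 43.1, 43.6), (590, 79.6, 42.8, 42.4)]
t 17.975 p [0.6179 0.03   0.0026] roof [-0.0371  0.0024] yaw_y -7.89 z [ 0.004 -0.001 -1.   ] F [-4.3   0.08 12.57] M [ 0.05  0.74 -0.04] w 0.009
scene0 edge 334 [0.0432, 0.043, 0.0432]
scene0 far 363 [0.0435, 0.0438, 0.0433]
s12 edge 335 [0.0437, 0.0432, 0.044]
s12 far 361 [0.0436, 0.0432, 0.0434]
s13 edge 339 [0.0437, 0.0431, 0.0438]
s13 far 361 [0.0435, 0.0435, 0.0433]
top0 edge 496 [0.0445, 0.0444, 0.0446]
top0 far 500 [0.0443, 0.0443, 0.044]
t13 edge 47 [0.0441, 0.0441]
t13 far 66 [0.0452, 0.0452, 0.0464]
t 18.075 p [0.6178 0.0301 0.0026] roof [-0.0372  0.0024] yaw_y -7.89 z [ 0.004 -0.001 -1.   ] F [-3.7  -0.18 12.28] M [ 0.01  0.82 -0.04] w 0.009
```

View pics/w13.png

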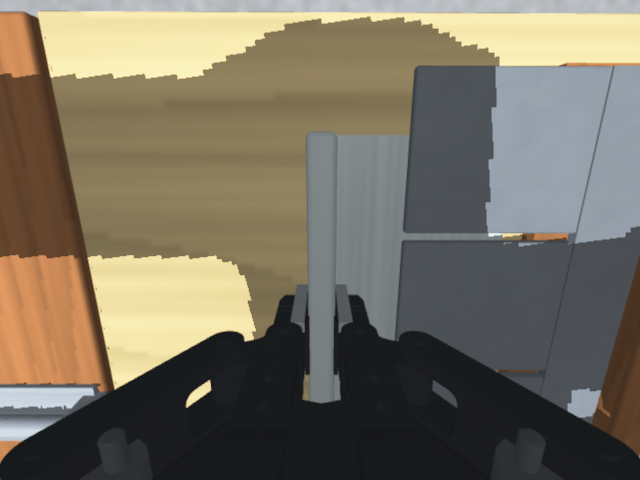

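View pics/s13c.png

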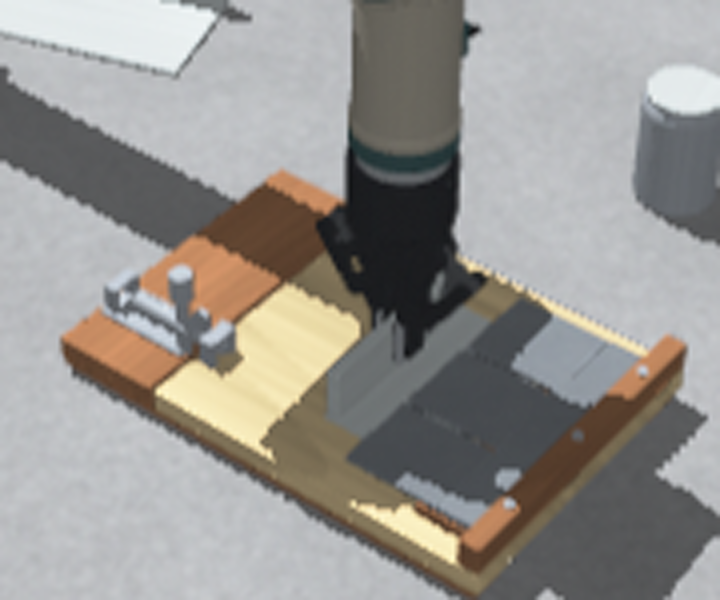

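```bash
python3 - <<'E'
from rig import sign_off
print(sign_off())
from h import *
st()
E
```

```text
the job is handed in; nothing more can be done
None
the job is handed in; nothing more can be done
```

I slid the bolt home, then tucked the smallest of the three flashings about 48 mm under the shingle. I handed the job in at about 18 s with the flashing still gripped and pressed on the board.

**Last checks**
- **Bolt:** the knob moved 39 mm (top camera) to a firm stop, where the force rose to 9 N with no further motion. The starting position was not given, so that it is fully home rests on that stop.
- **Flashing:** the seam's centre is at roof x = -37 mm, which puts the front edge about 48 mm in. The 35 mm minimum is met, and there is about 12 mm to spare before the batten. It is turned 0.1° from the roof and offset about 2 mm sideways, so its ends are at least 25 mm inside the shingle's sides. The flange top reads 32–33 mm, flat on the board.
- **Shingle:** the edge height is unchanged, 43–44 mm in both the scene and top views, so it was not lifted.
- **Press:** the wrist reads about 12.3 N upward, or roughly 14 N on the board with the flashing's weight added. The grip is 80 N. There is also a backward force of about 4 N.

**What disagreed:** both the wrist and scene cameras show the fingertips about 45 mm short of the reported TCP. My first push therefore passed over the knob without touching it. I corrected every height for this, and the flashing met the board at the height this predicted.

The hammer, can and tape were not approached.

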